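# Hang the calibration weight on the loading bar

### The arm

A 7-joint arm with a two-finger parallel gripper is mounted at the origin on a cart in front of the work surface, level with it; the furniture and walls round the work are solid. World frame = base frame: x ahead of the robot, y to its left, z up, the work surface at z = 0. Lengths are in m, angles in rad, forces in N, time in s.
With the tool pointing down it reaches from about 0.425 to 0.925 m from the base axis. Payload 6.8 kg.
Tool frame: the origin (TCP) lies between the finger pads; the fingertips stand 14 mm ahead of it and the grasp point (between the pads) lies 5 mm behind it; z points along the fingers, y is the line along which they close (so a half turn about z gives the same grasp; the last joint's range is limited). The gripper opens to 85 mm and grips with 20 to 120 N. Pads are 22 mm wide; open, the fingers measure 114 mm over their backs; the gripper's body (76 mm by 85 mm) begins 54 mm behind the grasp point. The pads swing forward as they close: fully open they stand 13 mm farther back than shut.
Start: joints at [-1.228, 0.477, 0.022, 1.555, -0.011, 1.109, -0.083], TCP at [0.294, 0.608, 0.216] pointing down, gripper open.
Joint ranges: [-2.96, 2.96], [-0.34, 2.1], [-1.41, 1.46], [0.24, 2.44], [-1.37, 4.51], [0.17, 1.92], [-2.96, 2.96]. Speed limits (rad/s): [2.39, 2.39, 3.14, 3.14, 3.14, 3.14, 3.14].

### API

Orientations are given as a rotation vector (axis times angle).
In Python, from bench import r, eyes, ticket gives the robot as it stands. The module is installed in compiled form; this text tells all that it offers.
- The arm moves only by the tool arm_command, never from a script. Its argument "plan" is text: rows parted by semicolons, each of 4 numbers parted by spaces: the shift along the tool's x, y, z in m, then the turn about the tool's z in degrees. In form: tx ty tz yaw; .... A call has 1 to 20 rows; each row shifts and turns the commanded pose from where the row before left it, along the tool's axes as they then stand; what a row does not reach is not made up. A row lasts 1/8 s, in which the tool goes at most 62.5 mm and 10.7 degrees, less where a joint would pass 70% of its speed; a pose out of reach is approached as far as the arm can. A call is refused whole if a number of a shift passes 0.0625 or a number of a turn 10.7, either way. A call with a gripper value outside its range is refused whole. "hand" is the closure, from -1 (fully open) to 1 (shut), set as the call begins (left out, the last holds). The fingers move at their own pace and stop on an object; "grip_force" is the grip in N (left out, the last holds). Time passes only in rows, so rows that do not move let the fingers close. It gives the time, the measured TCP pose, the force, the opening and the grip force at its end, in the units of the state.
- r.get_obs(): the state, without advancing time (a new reading comes with each control period).
- eyes.grab_frame(name): name is "scene" or "top" or "wrist"; returns (picture, depth): 400x640x3 uint8, red, green, blue; 400x640 float32, m along the optical axis (not along the pixel's ray), 0 where there is no reading.
- eyes.calibration(name): a dict with "fov_y" (degrees; the focal length in pixels is half the picture's height over the tangent of half this angle, whatever the lens; pixels are square), "cx", "cy" (the principal point, pixels), "origin" and "attitude" of the camera in the world; the wrist camera has in their place "tool_from_camera" (4x4, takes a point from camera to tool coordinates, whose origin is the TCP and whose axes are the flange's). Camera axes: x right, y up, looking along -z (the intrinsics and any distortion apply to the point x, -y, -z); pixel columns grow to the right and rows downward; lengths in m; the calibration is good to about 2 mm. A picture is of the moment at which its call begins: read the wrist's pose just before it. calibration takes no time and is no camera call.
- ticket.hand_in(): hands the job in; it is judged then, once.
The state is a dict: "clock": time; "joints": joint angles; "qvel": joint speeds; "tau": joint torques, N m; "tcp_pos": TCP position; "orientation": TCP orientation; "contact_force": force on the tool from outside, world axes, zero at the start; "moment": the same for the moment, N m; "grip_width": finger opening in m; "gripper_force": force on a finger pad.
Only numpy, scipy, OpenCV 4.12 (cv2) and the standard library are available. Lean on these libraries where they do the work, as an engineer would, in place of code of your own. Each camera call takes 0.05 s, during which the arm holds its last target. There are 200 camera calls.

### The job

For the strain gauge calibration, take the weight hanger with the larger disc and hook it over the loading bar close to the bar's free end (within about 5 cm of the end), then slide it along the bar, without unhooking it, until it hangs right opposite the pointer of the index, and let it go there. Leave the hanger with the smaller disc standing where it is, and do not tip either of them over.

Things in the scene. Friction and masses are not known exactly. Their poses are not given: they have to be found in the camera images.
- large_hanger: Weight hanger to hang (about 400 g), upright on its brass disc (58 mm diameter, 20 high), 150 mm tall. Origin: centre of its underside, z up. A strap (6 x 16 mm) rises from the disc at x = -16 to a bridge over to a short tip strap at x = +16, 6 thick. It is open at +x between tip (lower end z = 68) and disc (z = 20): the bar, along the hanger's y, enters there sideways; then let the hanger down.
- large_hanger_saddle (a point): Where the bar's axis lies once seated in the hook: (0, 0, 89.5) mm in the large hanger's frame, same axes. The hook is 26 mm clear in x between its straps, under a V-shaped roof along y (apex z = 98 mm) which centres the bar.
- large_hanger_grip (a point): Middle of the large hanger's grip tab, (0, 0, 130) mm in its frame, same axes. The tab is an upright flat block above the bridge, 24 mm along x, 14 mm thick along y, from z = 106 to 150 mm: grip it from above across y. The bridge under it is 20 mm wide in y.
- small_hanger: Weight hanger to be left alone: as the large one, 150 mm tall and with the same hook and tab, but its disc is only 40 mm in diameter and 12 mm high. Origin: centre of its underside, z up.
- stand: Fixed stand; origin at its underside, below the bar; z up, yaw within 13 degrees of 0. Steel bar 12 mm in diameter along its y, axis at x = 0, z = 140 mm, in a grey clamp block (y = +118 to +158, top at 152 mm). Base plate 10 mm high, x -45 to +75, y -165 to +165. Free from the robot's side (-x). To hang, turn the hanger's axes parallel to the stand's; hung, its underside is at z = 50.5 mm.
- bar_end (a point): Centre of the bar's free end, at (0, -150, 140) mm in the stand's frame; same axes as the stand. The hanger is first hooked on within about 50 mm of it.
- index: The index: a slim fixed post on the base plate, 55 mm behind the bar (+x of the stand), axes parallel to the stand's, origin at its foot, top 146 mm above the worktop. A dark pointer at its top points along -x at the bar: the mark is where that line meets the bar (the index's y = 0), 150 to 220 mm from the bar's free end.
- index_tip (a point): Tip of the index's pointer, 29 mm from the bar's axis and level with it; same axes as the stand. The hanger's saddle point shall end beside it (same y along the bar).
Not all that is in view belongs to the job. Leave any orange look-alike of the large_hanger alone.

How it is judged:
On the way, in this order (a step that is already met when the one before it is completed fails the run):
1. the larger hanger's hook is over the bar within 70 mm of its free end (x of large_hanger_saddle in the frame of stand between -0.007 and 0.007 m and z of large_hanger_saddle in the frame of stand between 0.133 and 0.15 m and y of large_hanger_saddle in the frame of stand between -0.15 and -0.08 m), for 0.1 s.
2. still hooked over the bar, it is slid past the section 90 to 130 mm from the free end (x of large_hanger_saddle in the frame of stand between -0.007 and 0.007 m and z of large_hanger_saddle in the frame of stand between 0.133 and 0.15 m and y of large_hanger_saddle in the frame of stand between -0.06 and -0.02 m), for 0.05 s.
At the end, for the whole second after the job is handed in: The larger hanger hangs freely and at rest on the bar, seated in its hook (within 7 mm across and 7 to 10 mm in height), within 10 mm of the pointer along the bar, upright within 11 degrees and square to the bar within 17 degrees; the smaller hanger stands within 30 mm of where it stood (x of large_hanger_saddle in the frame of stand between -0.007 and 0.007 m and z of large_hanger_saddle in the frame of stand between 0.133 and 0.15 m and y of large_hanger_saddle in the frame of index between -0.01 and 0.01 m and angle between each of large_hanger, small_hanger's own z axis and vertical below 0.2 rad and angle between the y axis of large_hanger and the y axis of stand, either way round below 0.3 rad and contact force between large_hanger and stand above 0.5 N and linear speed of large_hanger below 0.05 m/s and distance of small_hanger from where it was at the start of the episode below 0.03 m); the robot touches nothing.
It fails at once if the smaller hanger is moved by more than 30 mm or tipped (distance of small_hanger from where it was at the start of the episode above 0.03 m or angle between small_hanger's own z axis and vertical above 0.5 rad).
It fails at once if the larger hanger tips over (more than 45 degrees) (angle between large_hanger's own z axis and vertical above 0.785 rad).
It also fails if it takes over 45 s, if anything falls off the work surface, if the arm or the gripper's body presses on something with over 40 N, if the wrist force passes 120 N, or if a joint passes its speed limit or range.

## Working session

There is one attempt and no reset: what is moved stays moved. The work goes in short steps, Python scripts to look and compute and a tool call to move; the robot and the scene stay as the last step left them, time stands still between calls to the robot, and variables do not carry over. Pictures are saved under pics/ and viewed, at most 10 in all, crops included, and the job is handed in when it is done.

Besides the shell and the picture viewer there is one more tool, called after "Emit:" in YAML: its name, and indented under it one key for each argument. arm_command: Moves the arm, as the interface text tells. Its arguments: {"type":"object","properties":{"plan":{"type":"string"},"hand":{"type":"number"},"grip_force":{"type":"number"}},"required":["plan"]}

```bash
mkdir -p pics; cat > h.py <<'E'
from bench import r, eyes, ticket
import numpy as np, cv2
from scipy.spatial.transform import Rotation as R
def obs():
    o=r.get_obs(); return o
def cam(name,o=None):
    c=eyes.calibration(name)
    f=200/np.tan(np.radians(c['fov_y'])/2)
    return c,f
def att(a):
    a=np.array(a,float)
    return a if a.shape==(3,3) else R.from_rotvec(a).as_matrix()
E
python3 - <<'E'
from h import *
o=obs(); print({k:np.round(v,3).tolist() for k,v in o.items()})
for n in ['scene','top','wrist']: print(n,eyes.calibration(n))
for n in ['scene','top']:
    p,d=eyes.grab_frame(n); cv2.imwrite(f'pics/{n}0.png',p[:,:,::-1]); np.save(f'{n}0.npy',d); np.save(f'{n}0p.npy',p)
E
```

```text
{'clock': 0.0, 'joints': [-1.228, 0.478, 0.022, 1.556, -0.012, 1.109, -0.083], 'qvel': [-0.001, 0.001, 0.001, -0.0, -0.001, -0.0, 0.001], 'tau': [-0.0, -59.645, 1.608, -28.119, 0.012, 0.009, 0.0], 'tcp_pos': [0.294, 0.607, 0.215], 'orientation': [-0.702, -3.062, 0.003], 'contact_force': [-0.755, -0.729, -0.449], 'moment': [0.06, -0.001, 0.041], 'gripper_force': 0.0, 'grip_width': 0.086}
scene {'fov_y': 44.59276053378535, 'cx': 310.4155605077374, 'cy': 206.4372624717971, 'origin': array([-0.22602709, -0.64042025,  0.76805036]), 'attitude': array([ 0.8800827 , -0.48444892, -0.9371059 ])}
top {'fov_y': 56.563001587756254, 'cx': 319.10121034193486, 'cy': 204.8046055358406, 'origin': array([ 0.35066456, -0.14416101,  1.05866461]), 'attitude': array([ 0.16040076, -0.13509347, -1.55667818])}
wrist {'fov_y': 69.92354944941087, 'cx': 320.1195731337144, 'cy': 200.47261560687477, 'tool_from_camera': array([[-1.15364211e-03,  9.58241050e-01,  2.85959366e-01,
         7.37162316e-02],
       [ 9.99998684e-01,  1.43156319e-03, -7.62842744e-04,
         7.35302429e-04],
       [-1.14035613e-03,  2.85958109e-01, -9.58241441e-01,
        -1.57183860e-01],
       [ 0.00000000e+00,  0.00000000e+00,  0.00000000e+00,
         1.00000000e+00]])}
```

View pics/scene0.png

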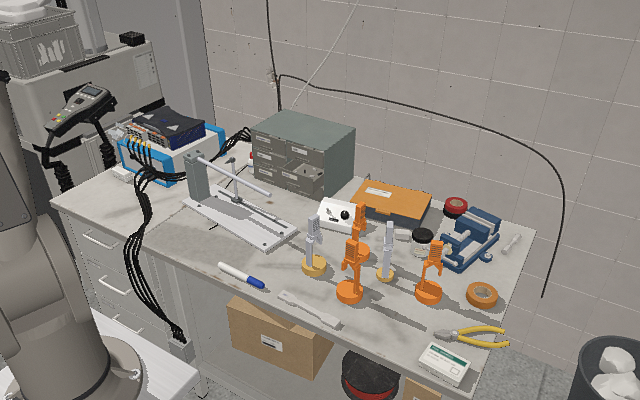

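View pics/top0.png

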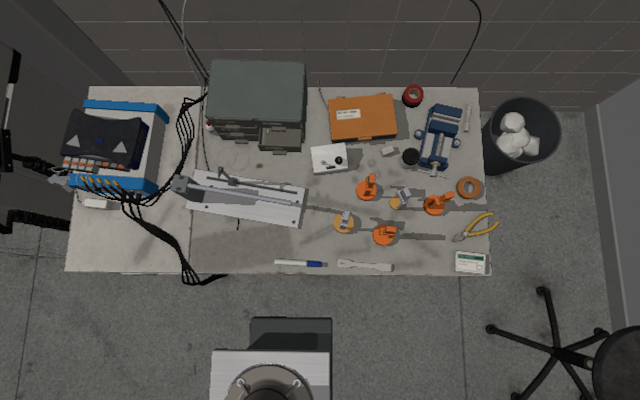

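The scene picture shows steel hangers with brass discs at scene (314,265) and (385,272), which are top (344,222) and (398,200). The orange look-alikes are at scene (350,290), (357,245) and (430,290). The stand runs from its clamp at scene (197,175) to the bar's free end at (268,193). Next is one close crop.

```bash
python3 - <<'E'
import numpy as np,cv2
s=np.load('scene0p.npy')[:,:,::-1];t=np.load('top0p.npy')[:,:,::-1]
a=cv2.resize(s[195:310,290:450],(800,575),interpolation=cv2.INTER_CUBIC)
b=cv2.resize(t[155:240,165:325],(800,425),interpolation=cv2.INTER_CUBIC)
cv2.imwrite('pics/c1.png',a);cv2.imwrite('pics/c2.png',b)
E
cat >> h.py <<'E'
def cloud(name,d,T=None):
    c,f=cam(name)
    v,u=np.mgrid[0:400,0:640]
    P=np.stack([(u-c['cx'])/f*d,-(v-c['cy'])/f*d,-d],-1)
    if T is None: return P@att(c['attitude']).T+c['origin']
    M=T@c['tool_from_camera']
    return P@M[:3,:3].T+M[:3,3]
def tool():
    o=r.get_obs(); T=np.eye(4);T[:3,:3]=R.from_rotvec(o['orientation']).as_matrix();T[:3,3]=o['tcp_pos'];return T
E
python3 - <<'E'
from h import *
for n,pts in [('scene',[(314,265),(314,268),(312,225),(385,275),(388,228),(190,155),(268,193),(262,245),(236,222),(264,200)]),('top',[(344,222),(344,214),(400,198),(403,192),(178,186),(300,208),(219,173),(230,183),(300,225),(330,250)])]:
    P=cloud(n,np.load(n+'0.npy'))
    for u,v in pts: print(n,u,v,np.round(P[v,u],3))
E
```

```text
scene 314 265 [ 0.492 -0.202  0.021]
scene 314 268 [ 0.483 -0.207  0.021]
scene 312 225 [ 0.488 -0.199  0.138]
scene 385 275 [ 0.547 -0.354  0.02 ]
scene 388 228 [ 0.55  -0.348  0.147]
scene 190 155 [0.566 0.224 0.152]
scene 268 193 [ 0.529 -0.054  0.147]
scene 262 245 [ 0.498 -0.049  0.011]
scene 236 222 [0.536 0.063 0.013]
scene 264 200 [0.67  0.072 0.002]
top 344 222 [ 0.487 -0.192  0.11 ]
top 344 214 [ 0.501 -0.19   0.152]
top 400 198 [ 0.553 -0.34   0.1  ]
top 403 192 [ 0.56 -0.34  0.14]
top 178 186 [0.57  0.23  0.148]
top 300 208 [ 0.541 -0.071  0.011]
top 219 173 [0.605 0.128 0.147]
top 230 183 [0.611 0.132 0.02 ]
top 300 225 [ 0.493 -0.072  0.   ]
top 330 250 [ 0.422 -0.158  0.002]
```

View pics/c1.png

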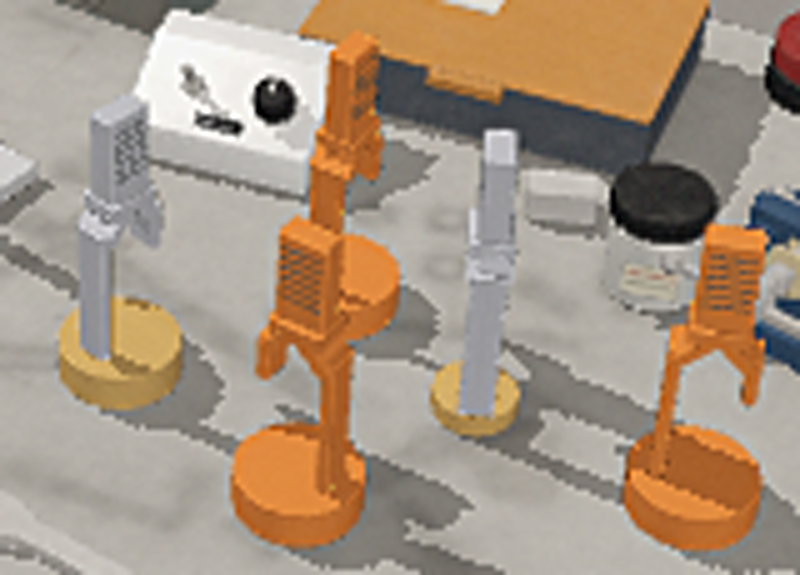

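View pics/c2.png

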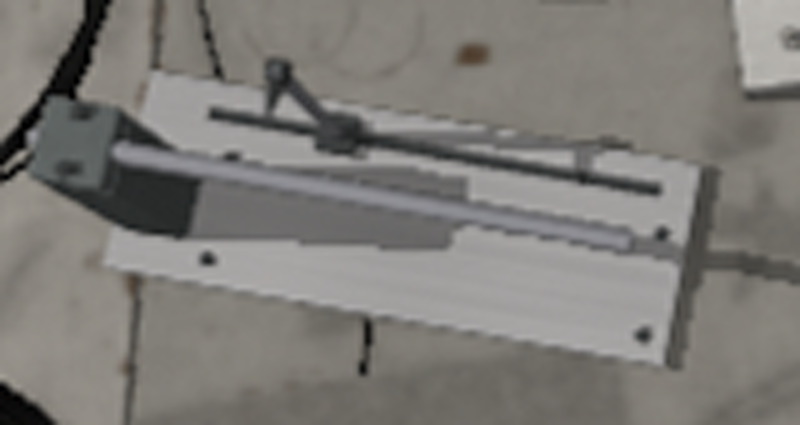

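c1 shows the large steel hanger at the left, with its wide brass disc at (120,355). The small one is at (475,400). c2 shows the bar from the clamp at (75,140) to its end at (630,240), and the pointer from the post top at (277,70) to about (270,112). Now I'll fit the poses from the depth.

```bash
python3 - <<'E'
from h import *
for n in ['scene','top']:
    P=cloud(n,np.load(n+'0.npy')); im=np.load(n+'0p.npy').astype(int)
    X,Y,Z=P[...,0],P[...,1],P[...,2]
    m=(abs(Z-.146)<.004)&(X>.45)&(X<.66)&(Y>-.07)&(Y<.17)
    # bar: line fit in xy
    q=P[m]; 
    vx,vy,x0,y0=cv2.fitLine(q[:,:2].astype(np.float32),cv2.DIST_HUBER,0,.002,.001).ravel()
    if vy<0: vx,vy=-vx,-vy
    res=(q[:,0]-x0)*vy-(q[:,1]-y0)*vx; g=q[abs(res)<.008]; s=g[:,:2]@[vx,vy]-(x0*vx+y0*vy)
    print(n,'bar yaw',np.degrees(np.arctan2(-vx,vy)),'end',np.round([x0+vx*s.min(),y0+vy*s.min()],4),'zmax',np.percentile(g[:,2],95),len(g), 'at',x0,y0)
    off=q[(res>.015)]; print(' pointer pts',np.round(off[:30],3).tolist())
    # hangers
    for nm,cx,cy in [('L',.49,-.2),('S',.55,-.345)]:
        near=(np.hypot(X-cx,Y-cy)<.05)
        for z0,z1 in [(.008,.023),(.03,.07),(.075,.1),(.112,.147),(.147,.156)]:
            k=P[near&(Z>z0)&(Z<z1)]
            if len(k)>2:
                rc=cv2.minAreaRect((k[:,:2]*1000).astype(np.float32))
                print(' ',nm,z0,len(k),np.round(k.mean(0),4),np.round(k.min(0)[:2],3),np.round(k.max(0)[:2],3),np.round(rc[0],1),np.round(rc[1],1),round(rc[2],1))
E
```

```text
scene bar yaw -9.7780695 end [ 0.5271 -0.0572] zmax 0.14879182991634643 264 at 0.541049 0.023630429
 pointer pts [[0.616, 0.128, 0.149], [0.621, 0.129, 0.147], [0.621, 0.126, 0.148], [0.613, 0.133, 0.146], [0.614, 0.13, 0.147], [0.617, 0.129, 0.146], [0.614, 0.123, 0.149], [0.616, 0.122, 0.148], [0.62, 0.122, 0.146], [0.61, 0.13, 0.146], [0.613, 0.13, 0.144], [0.615, 0.128, 0.144], [0.612, 0.122, 0.147], [0.615, 0.121, 0.146], [0.619, 0.121, 0.144], [0.601, 0.126, 0.148], [0.608, 0.128, 0.144], [0.609, 0.126, 0.144], [0.611, 0.125, 0.144], [0.614, 0.124, 0.142], [0.602, 0.131, 0.143], [0.603, 0.128, 0.144], [0.602, 0.124, 0.145], [0.606, 0.124, 0.144], [0.597, 0.13, 0.143], [0.598, 0.127, 0.144]]
  L 0.008 323 [ 0.4944 -0.2014  0.019 ] [ 0.468 -0.224] [ 0.529 -0.166] [ 498.9 -196.7] [56.7 57.7] 54.1
  L 0.03 81 [ 0.4823 -0.1931  0.0503] [ 0.479 -0.201] [ 0.515 -0.184] [ 496.  -191.4] [36.2 16.5] 4.7
  L 0.075 115 [ 0.4931 -0.197   0.0888] [ 0.478 -0.209] [ 0.517 -0.182] [ 498.8 -194.9] [22.3 39.3] 77.9
  L 0.112 156 [ 0.4946 -0.1985  0.1295] [ 0.485 -0.206] [ 0.511 -0.186] [ 496.2 -1
[... 1779 characters left out ...]
93   0.1333] [ 0.487 -0.203] [ 0.508 -0.187] [ 496.7 -195.5] [14.4 19. ] 75.9
  L 0.147 56 [ 0.4992 -0.1962  0.1511] [ 0.486 -0.205] [ 0.511 -0.188] [ 499.3 -196.2] [13.6 23.9] 73.8
  S 0.008 109 [ 0.5603 -0.3436  0.0131] [ 0.541 -0.359] [ 0.578 -0.328] [ 559.2 -343.4] [37.4 29.6] 1.5
  S 0.03 14 [ 0.545  -0.3507  0.0534] [ 0.54  -0.362] [ 0.571 -0.336] [ 553.2 -344.2] [36.1 14.2] 47.9
  S 0.075 42 [ 0.5539 -0.3482  0.091 ] [ 0.54  -0.363] [ 0.579 -0.334] [ 559.9 -347.8] [37.6 20.1] 25.6
  S 0.112 45 [ 0.5559 -0.3444  0.1305] [ 0.547 -0.358] [ 0.568 -0.338] [ 560.1 -348.2] [23.2 15.6] 22.4
  S 0.147 53 [ 0.5599 -0.3474  0.1504] [ 0.547 -0.355] [ 0.571 -0.337] [ 560.  -347.9] [23.5 14.6] 25.7
```

Emit:
arm_command:
  plan: "-0.04 -0.037 -0.01 0; -0.04 -0.037 -0.01 0; -0.04 -0.037 -0.01 0; -0.04 -0.037 -0.01 0; -0.04 -0.037 -0.01 0; -0.04 -0.037 -0.01 0; -0.04 -0.037 -0.01 0; -0.04 -0.037 -0.01 0; -0.027 -0.042 0 0; -0.027 -0.042 0 0; -0.027 -0.042 0 0; -0.027 -0.042 0 0; -0.027 -0.042 0 0; -0.027 -0.042 0 0; -0.027 -0.042 0 0; -0.027 -0.042 0 0; 0 0 0 -10; 0 0 0 0; 0 0 0 0"
  hand: -1

```text
clock: 2.48
tcp_pos: [0.5011, -0.194, 0.2958]
orientation: [-0.436, -3.111, -0.001]
contact_force: [0.5, 0.5, -0.6]
grip_width: 0.0854
gripper_force: 0.0
```

```bash
cat >> h.py <<'E'
def go(target,yaw_stand=None):
    "tool-frame shift to a world TCP position"
    T=tool(); return np.round(T[:3,:3].T@(np.array(target)-T[:3,3]),4)
E
python3 - <<'E'
from h import *
T=tool(); p,d=eyes.grab_frame('wrist'); np.save('w1.npy',d)
cv2.imwrite('pics/w1.png',p[:,:,::-1])
P=cloud('wrist',d,T); X,Y,Z=P[...,0],P[...,1],P[...,2]
print(np.round(T,3))
near=np.hypot(X-.498,Y+.196)<.05
for z0,z1 in [(.008,.023),(.03,.07),(.11,.146),(.146,.156)]:
    k=P[near&(Z>z0)&(Z<z1)]
    if len(k)>3:
        rc=cv2.minAreaRect((k[:,:2]*1000).astype(np.float32)); print(z0,len(k),np.round(k.mean(0),4),np.round(rc[0],1),np.round(rc[1],1),round(rc[2],1))
print(go([.499,-.196,.128]))
E
```

```text
[[-0.962  0.275 -0.     0.501]
 [ 0.275  0.962  0.    -0.194]
 [ 0.001  0.    -1.     0.296]
 [ 0.     0.     0.     1.   ]]
0.008 670 [ 0.4939 -0.1927  0.0192] [ 496.6 -193.8] [56.9 52.7] 69.9
0.03 45 [ 0.4805 -0.19    0.0516] [ 480.5 -190.3] [15.3  0.7] 76.6
0.11 87 [ 0.4899 -0.1921  0.1316] [ 497.2 -194.7] [14.5 21.3] 75.0
0.146 260 [ 0.498  -0.1949  0.1491] [ 498.5 -195.1] [13.6 23.4] 77.3
[ 0.0015 -0.0026  0.1679]
```

View pics/w1.png

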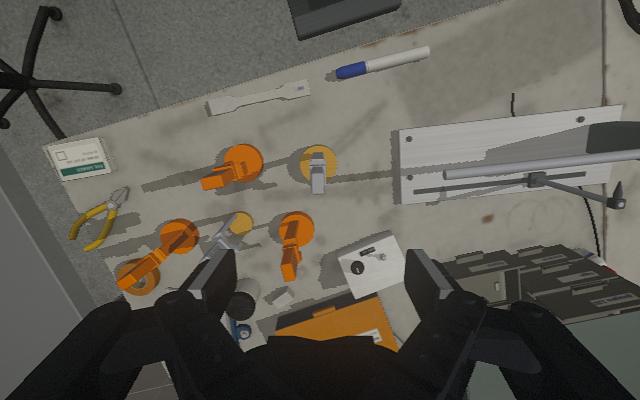

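The wrist view shows the large hanger's tab at (318,178) with its strap behind it. The orange look-alikes at (235,165) and (295,240) stay outside a half-closed gripper. I'll descend with the fingers partly closed.

Emit:
arm_command:
  plan: "0.002 -0.002 0.04 0; 0 0 0.04 0; 0 0 0.03 0; 0 0 0.02 0; 0 0 0.02 0; 0 0 0.018 0; 0 0 0 0; 0 0 0 0"
  hand: -0.2

```text
clock: 3.52
tcp_pos: [0.4991, -0.1962, 0.1285]
orientation: [0.433, 3.111, -0.0]
contact_force: [-0.3, -0.4, 0.0]
grip_width: 0.0511
gripper_force: 0.0
```

Emit:
arm_command:
  plan: "0 0 0 0; 0 0 0 0; 0 0 0 0; 0 0 0 0; 0 0 0 0; 0 0 -0.01 0; 0 0 -0.02 0; 0 0 -0.03 0; 0 0 -0.03 0; 0 0 -0.02 0; 0 0 0 -5; 0 0 0 0; 0 0 0 0"
  hand: 1
  grip_force: 60

```text
clock: 5.15
tcp_pos: [0.4981, -0.196, 0.2375]
orientation: [-0.299, -3.126, -0.0]
contact_force: [-0.6, 1.2, -4.1]
grip_width: 0.0118
gripper_force: 58.7
```

```bash
python3 - <<'E'
from h import *
T=tool(); print('tool yaw',np.degrees(np.arctan2(T[1,1],T[0,1]))-90)
for n in ['scene','wrist']:
    p,d=eyes.grab_frame(n); P=cloud(n,d,T if n=='wrist' else None)
    if n=='scene': cv2.imwrite('pics/s2.png',cv2.resize(p[130:290,180:420,::-1],(780,520),interpolation=cv2.INTER_CUBIC))
    Q=(P-T[:3,3])@T[:3,:3]   # tool coords
    for z0,z1 in [(.1,.118),(.118,.14),(.05,.1)]:
        k=Q[(np.hypot(Q[...,0],Q[...,1])<.045)&(Q[...,2]>z0)&(Q[...,2]<z1)]
        if len(k)>5:
            rc=cv2.minAreaRect((k[:,:2]*1000).astype(np.float32)); print(n,z0,len(k),np.round(k.mean(0),4),np.round(k.min(0),3),np.round(k.max(0),3),np.round(rc[0],1),np.round(rc[1],1),round(rc[2],1))
E
```

```text
tool yaw -10.921914200331216
scene 0.1 364 [ 0.0045 -0.0059  0.1085] [-0.029 -0.028  0.1  ] [0.029 0.031 0.118] [ 0.8 -0.2] [57.2 58.1] 17.0
scene 0.118 86 [ 0.0154 -0.0127  0.1224] [-0.017 -0.028  0.118] [0.029 0.022 0.127] [11.6 -8.9] [57.1 28.3] 50.5
scene 0.05 160 [ 0.0122 -0.0007  0.0715] [-0.019 -0.009  0.05 ] [0.022 0.01  0.1  ] [1.5 1.6] [17.9 40.4] 86.2
wrist 0.1 1625 [0.008  0.001  0.1095] [-0.023 -0.027  0.101] [0.03  0.029 0.118] [3.7 0.9] [56.6 51.9] 88.9
wrist 0.118 70 [0.025  0.0009 0.1229] [ 0.012 -0.026  0.118] [0.029 0.027 0.128] [21.3  0.4] [52.3 16.6] 88.4
wrist 0.05 258 [0.0197 0.001  0.0721] [ 0.019 -0.007  0.05 ] [0.02  0.009 0.098] [19.5  1. ] [15.9  1.3] 89.6
```

View pics/s2.png

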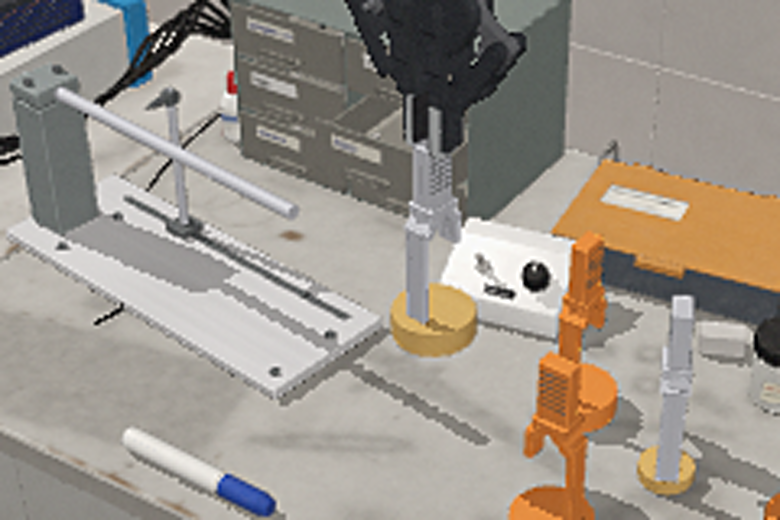

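The hanger hangs straight in the grip: its centre is within 1 mm of the tool axis and its underside is 128 mm below the TCP. Next I move to a point 70 mm in front of the bar and 35 mm in from its end.

Emit:
arm_command:
  plan: "0.009 0.012 0 -0.8; 0.0095 0.025 0.002 0; 0.0095 0.03 0.002 0; 0.0095 0.03 0.002 0; 0.0095 0.03 0.002 0; 0.0095 0.025 0.002 0; 0.006 0.015 0.002 0; 0.0035 0.0085 0.0015 0; 0 0 0 0; 0 0 0 0; 0 0 0 0"

```text
clock: 6.62
tcp_pos: [0.4646, -0.0125, 0.2246]
orientation: [0.277, 3.129, -0.0]
contact_force: [0.4, 0.3, -5.1]
grip_width: 0.0115
gripper_force: 58.7
```

```bash
cat > m.py <<'E'
from h import *
import sys
T=tool(); print('tcp',np.round(T[:3,3],4),'yaw',np.degrees(np.arctan2(T[1,1],T[0,1]))-90, 'F',np.round(r.get_obs()['contact_force'],1))
for n in ['wrist','top','scene']:
    p,d=eyes.grab_frame(n); P=cloud(n,d,T if n=='wrist' else None)
    if len(sys.argv)>1: cv2.imwrite(f'pics/{sys.argv[1]}_{n}.png',p[:,:,::-1])
    a=np.radians(-10.1); S=np.array([[np.cos(a),-np.sin(a)],[np.sin(a),np.cos(a)]])
    Q=P.copy(); Q[...,:2]=(P[...,:2]-[.5277+.02625,-.058+.1477])@S   # nominal stand frame
    x,y,z=Q[...,0],Q[...,1],Q[...,2]
    b=Q[(abs(x)<.012)&(y>-.155)&(y<.11)&(z>.137)&(z<.152)]
    edges=np.arange(-.16,.12,.03); out=[]
    for e in edges:
        k=b[(b[:,1]>e)&(b[:,1]<=e+.03)]
        if len(k)>5: out.append((round(k[:,1].mean(),3),*(1000*np.array([(k[:,0].min()+k[:,0].max())/2,k[:,0].mean(),k[:,2].max()])).round(1),len(k)))
    print(n,'end y',b[:,1].min() if len(b) else None); print(out)
    t=Q[(x>.026)&(x<.045)&(y>0)&(y<.09)&(z>.135)&(z<.152)]
    if len(t): print(' pointer x min',t[:,0].min(),'y med',np.median(t[:,1]),t[:,1].min(),t[:,1].max(),len(t), 'tip y',np.median(t[t[:,0]<.035,1]))
c=(T@[.0008,.0003,0.0385,1])[:3]; print('saddle stand',(c[:2]-[.55395,.0897])@S,c[2])
E
python3 m.py e1
```

```text
tcp [ 0.4646 -0.0125  0.2246] yaw -10.107320372262066 F [ 0.4  0.3 -5.1]
wrist end y -0.12481044856073331
[(np.float64(-0.115), np.float64(3.6), np.float64(3.3), np.float64(146.6), 66), (np.float64(-0.072), np.float64(-3.4), np.float64(-3.6), np.float64(145.3), 25), (np.float64(-0.055), np.float64(0.4), np.float64(-1.2), np.float64(146.7), 396), (np.float64(-0.025), np.float64(-0.7), np.float64(-1.8), np.float64(146.8), 392), (np.float64(0.005), np.float64(-0.6), np.float64(-1.9), np.float64(146.6), 412), (np.float64(0.035), np.float64(-0.5), np.float64(-2.0), np.float64(147.4), 411), (np.float64(0.065), np.float64(-0.6), np.float64(-2.2), np.float64(146.9), 405), (np.float64(0.095), np.float64(-2.1), np.float64(-2.8), np.float64(146.6), 410)]
 pointer x min 0.028934149936568246 y med 0.046256495661771535 0.04315487773853878 0.049666017787486465 98 tip y 0.04678936755493789
top end y -0.15003194955352744
[(np.float64(-0.141), np.float64(2.9), np.float64(2.2), np.float64(150.5), 36), (np.float64(-0.116), np.float64(2.9), np.float64(2.1), np.float64(150.3), 57), (np.float64(-0.098), np.float64(3.3), np.float64(4.0), np.float64(150.0), 7)]
scene end y -0.15007288241657027
[(np.float64(-0.142), np.float64(2.1), np.float64(0.8), np.float64(148.6), 41), (np.float64(-0.115), np.float64(1.9), np.float64(-0.0), np.float64(148.2), 47), (np.float64(-0.086), np.float64(0.4), np.float64(-0.7), np.float64(149.3), 47), (np.float64(-0.061), np.float64(0.2), np.float64(0.0), np.float64(150.7), 21), (np.float64(0.008), np.float64(-0.1), np.float64(-2.2), np.float64(150.4), 30), (np.float64(0.035), np.float64(-0.2), np.float64(-1.1), np.float64(148.6), 41), (np.float64(0.064), np.float64(-0.7), np.float64(-1.7), np.float64(150.1), 38), (np.float64(0.095), np.float64(-1.0), np.float64(-2.0), np.float64(149.0), 36)]
saddle stand [-0.0708477  -0.11603095] 0.18607894134366376
```

View pics/e1_wrist.png

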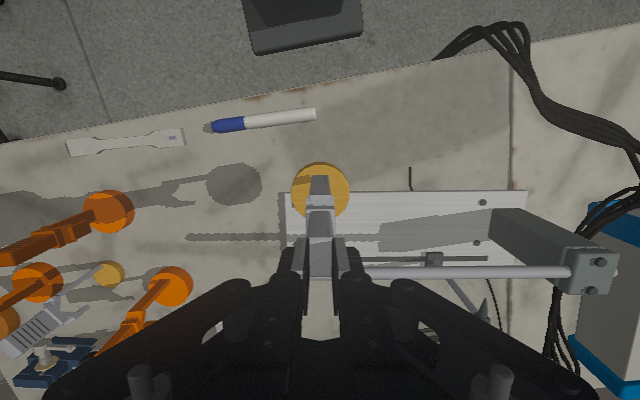

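The wrist view shows the hanger in front of the bar at (320,210). The bar runs to the clamp at (590,270), and the fits agree to about 2 mm. Now I move in sideways and check.

Emit:
arm_command:
  plan: "-0.008 0 0 0; -0.014 0 0 0; -0.014 0 0 0; -0.014 0 0 0; -0.012 0 0 0; -0.007 0 0 0; -0.003 0 0 0; 0 0 0 0; 0 0 0 0; 0 0 0 0"

```text
clock: 8.02
tcp_pos: [0.5351, -0.0242, 0.2245]
orientation: [-0.274, -3.129, -0.0]
contact_force: [0.3, 0.5, -4.7]
grip_width: 0.0118
gripper_force: 58.7
```

```bash
python3 m.py e2; python3 -c "
import cv2
a=cv2.imread('pics/e2_scene.png')[120:270,180:380]; cv2.imwrite('pics/e2c.png',cv2.resize(a,(780,585),interpolation=cv2.INTER_CUBIC))"
```

```text
tcp [ 0.5351 -0.0242  0.2245] yaw -10.023074918073121 F [ 0.3  0.5 -4.7]
wrist end y -0.1486995889867439
[(np.float64(-0.139), np.float64(1.0), np.float64(0.4), np.float64(146.4), 281), (np.float64(-0.119), np.float64(1.0), np.float64(0.1), np.float64(146.3), 73), (np.float64(-0.085), np.float64(0.8), np.float64(0.1), np.float64(146.9), 472), (np.float64(-0.055), np.float64(0.2), np.float64(-0.5), np.float64(147.1), 444), (np.float64(-0.025), np.float64(0.1), np.float64(-0.6), np.float64(146.6), 448), (np.float64(0.005), np.float64(-0.1), np.float64(-0.7), np.float64(147.0), 462), (np.float64(0.035), np.float64(-0.2), np.float64(-1.3), np.float64(146.8), 462), (np.float64(0.065), np.float64(-0.8), np.float64(-1.5), np.float64(147.8), 452), (np.float64(0.095), np.float64(-0.7), np.float64(-1.5), np.float64(146.9), 446)]
 pointer x min 0.029142846421265304 y med 0.046352306259554 0.04322555645287124 0.049943073221535426 119 tip y 0.046947323260411386
top end y -0.150156111455628
[(np.float64(-0.141), np.float64(2.9), np.float64(2.4), np.float64(150.4), 36), (np.float64(-0.124), np.floa
[... 452 characters left out ...]
1.3), np.float64(148.7), 25), (np.float64(-0.056), np.float64(0.0), np.float64(-0.9), np.float64(149.4), 39), (np.float64(-0.026), np.float64(-0.4), np.float64(-1.1), np.float64(148.9), 40), (np.float64(0.004), np.float64(-0.7), np.float64(-1.8), np.float64(149.8), 41), (np.float64(0.036), np.float64(-0.5), np.float64(-1.4), np.float64(149.0), 44), (np.float64(0.066), np.float64(-0.4), np.float64(-1.7), np.float64(149.2), 37), (np.float64(0.095), np.float64(-0.5), np.float64(-2.1), np.float64(150.1), 38)]
 pointer x min 0.032043754242711484 y med 0.04648327998664463 0.04442991596893842 0.05011277839838962 11 tip y 0.04737415934884441
saddle stand [ 0.0006004  -0.11515765] 0.18603018266565846
```

View pics/e2c.png

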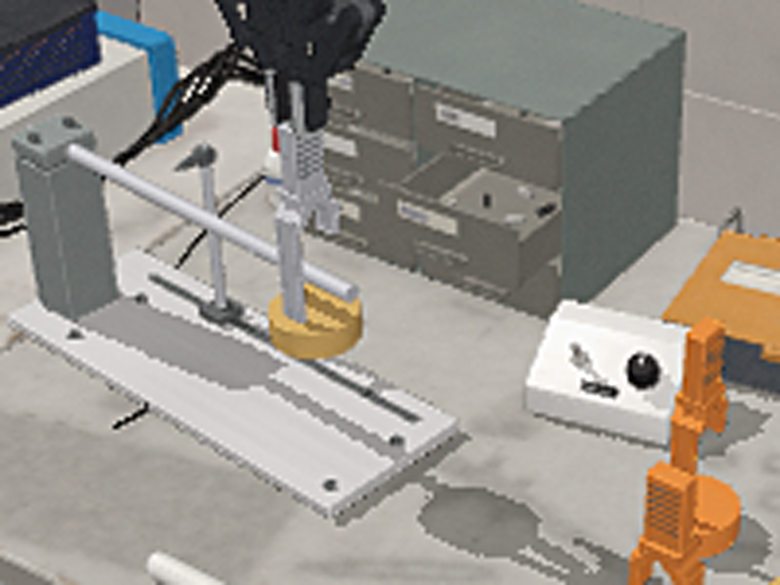

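The crop shows the bar passing through the hook, with the strap in front of the bar at (290,260) and the tip beyond it. Now I lower the hanger.

Emit:
arm_command:
  plan: "0 0 0.008 -0.4; 0 0 0.012 0; 0 0 0.01 0; 0 0 0.007 0; 0 0 0.004 0; 0 0 0 0; 0 0 0 0"

```text
clock: 9.05
tcp_pos: [0.5357, -0.0244, 0.1838]
orientation: [0.264, 3.13, 0.0]
contact_force: [-0.3, -0.6, -4.1]
grip_width: 0.0119
gripper_force: 58.7
```

Emit:
arm_command:
  plan: "0 0 0.002 0; 0 0 0.001 0; 0 0 0 0; 0 0 0 0"

```text
clock: 9.55
tcp_pos: [0.5354, -0.0243, 0.1805]
orientation: [0.264, 3.13, 0.0]
contact_force: [0.9, 0.4, -5.3]
grip_width: 0.0119
gripper_force: 58.7
```

Emit:
arm_command:
  plan: "0 0 0.001 0; 0 0 0.001 0; 0 0 0 0; 0 0 0 0"

```text
clock: 10.05
tcp_pos: [0.536, -0.0244, 0.1791]
orientation: [0.264, 3.129, 0.0]
contact_force: [-0.1, 0.3, 4.3]
grip_width: 0.0116
gripper_force: 59.7
```

The hanger is seated, since the vertical force went from -5 to +4 N. I unload it slightly and slide along the bar.

Emit:
arm_command:
  plan: "0 0 -0.001 0; 0 0.005 0 0; 0 0.01 0 0; 0 0.012 0 0; 0 0.012 0 0; 0 0.012 0 0; 0 0.012 0 0; 0 0.012 0 0; 0 0.012 0 0; 0 0.012 0 0; 0 0.012 0 0; 0 0.012 0 0; 0 0.012 0 0; 0 0.01 0 0; 0 0.006 0 0; 0 0 0 0; 0 0 0 0"

```text
clock: 12.18
tcp_pos: [0.5605, 0.1243, 0.1795]
orientation: [-0.264, -3.13, -0.0]
contact_force: [-0.2, 0.2, -4.0]
grip_width: 0.0114
gripper_force: 58.8
```

```bash
python3 m.py e3; python3 -c "
import cv2
a=cv2.imread('pics/e3_wrist.png')[120:320,240:500]; cv2.imwrite('pics/e3c.png',cv2.resize(a,(780,600),interpolation=cv2.INTER_CUBIC))"
```

```text
tcp [0.5605 0.1243 0.1795] yaw -9.648960768491008 F [-0.2  0.2 -4. ]
wrist end y -0.14940612450001903
[(np.float64(-0.139), np.float64(0.7), np.float64(-0.1), np.float64(146.6), 416), (np.float64(-0.115), np.float64(0.7), np.float64(-0.2), np.float64(147.3), 662), (np.float64(-0.085), np.float64(0.5), np.float64(-0.4), np.float64(146.9), 664), (np.float64(-0.055), np.float64(0.4), np.float64(-0.6), np.float64(146.9), 672), (np.float64(-0.025), np.float64(0.1), np.float64(-0.8), np.float64(146.9), 668), (np.float64(0.005), np.float64(-0.1), np.float64(-1.1), np.float64(146.9), 670), (np.float64(0.031), np.float64(-3.2), np.float64(-1.6), np.float64(146.6), 197), (np.float64(0.065), np.float64(-0.9), np.float64(-2.1), np.float64(146.7), 664), (np.float64(0.095), np.float64(-1.4), np.float64(-2.4), np.float64(146.8), 666)]
top end y -0.15005535103112005
[(np.float64(-0.141), np.float64(2.9), np.float64(2.3), np.float64(149.0), 37), (np.float64(-0.115), np.float64(2.6), np.float64(2.0), np.float64(149.9), 53), (np.float64(-0.085), np.float64(2.3), np.float64(1.6), np.float64(151.0), 54),
[... 864 characters left out ...]
(np.float64(-0.056), np.float64(-0.2), np.float64(-1.1), np.float64(150.7), 43), (np.float64(-0.024), np.float64(-0.1), np.float64(-0.9), np.float64(148.7), 41), (np.float64(0.005), np.float64(-1.1), np.float64(-2.0), np.float64(149.4), 39), (np.float64(0.027), np.float64(-0.2), np.float64(-3.4), np.float64(151.4), 37), (np.float64(0.068), np.float64(-0.7), np.float64(-2.7), np.float64(148.9), 28), (np.float64(0.095), np.float64(-0.8), np.float64(-2.4), np.float64(149.4), 37)]
 pointer x min 0.030874923147295393 y med 0.04485565692682125 0.04086718004843819 0.04998191495901171 11 tip y 0.04487598378033007
saddle stand [-0.00043113  0.03553775] 0.1409624319578931
  return _methods._mean(a, axis=axis, dtype=dtype,
  ret = ret.dtype.type(ret / rcount)
```

View pics/e3c.png

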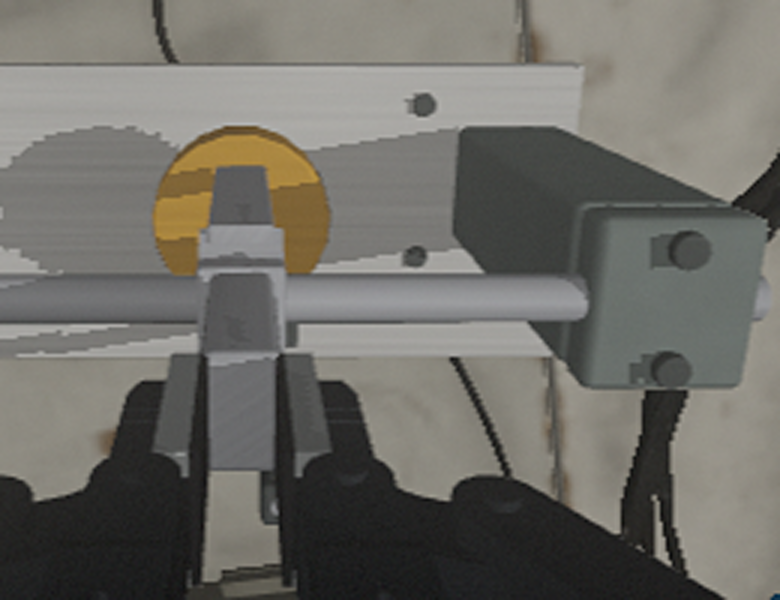

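The hanger is seated on the bar about 11 mm short of the pointer, with the tab at (240,310) in the crop. I slide the rest, set it down and check the force before releasing.

Emit:
arm_command:
  plan: "0 0.004 0 0; 0 0.005 0 0; 0 0.002 0 0; 0 0 0 0; 0 0 0.0005 0; 0 0 0 0; 0 0 0 0"

```text
clock: 13.2
tcp_pos: [0.5627, 0.1355, 0.1793]
orientation: [0.264, 3.13, 0.001]
contact_force: [-0.1, 0.7, -2.2]
grip_width: 0.0121
gripper_force: 59.1
```

```bash
python3 m.py e4 2>/dev/null | grep -E "tcp|pointer|saddle|^wrist"
```

```text
tcp [0.5627 0.1355 0.1793] yaw -9.633530135019598 F [-0.1  0.7 -2.2]
wrist end y -0.14961554768197885
 pointer x min 0.04470225843267653 y med 0.04788454087142239 0.04788454087142239 0.04788454087142239 1 tip y nan
 pointer x min 0.031188389884204318 y med 0.04617617550568969 0.04533593436179518 0.04996732692806477 10 tip y 0.04622463218318598
saddle stand [-0.00025082  0.04697467] 0.14075472316046655
```

Saddle y is 0.047 against about 0.0465 for the pointer. I release gently and lift off.

Emit:
arm_command:
  plan: "0 0 0.0005 0; 0 0 0 0; 0 0 0 0"

```text
clock: 13.72
tcp_pos: [0.5629, 0.1355, 0.1791]
orientation: [0.264, 3.129, 0.001]
contact_force: [-1.1, 0.6, 5.6]
grip_width: 0.0116
gripper_force: 59.9
```

Emit:
arm_command:
  plan: "0 0 0 0; 0 0 0 0; 0 0 0 0; 0 0 0 0; 0 0 0 0; 0 0 -0.01 0; 0 0 -0.03 0; 0 0 -0.04 0; 0 0 -0.04 0; 0 0 -0.02 0; 0 0 0 0; 0 0 0 0; 0 0 0 0; 0 0 0 0; 0 0 0 0; 0 0 0 0"
  hand: -0.3

```text
clock: 15.72
tcp_pos: [0.5625, 0.1354, 0.3183]
orientation: [-0.264, -3.13, 0.0]
contact_force: [0.2, 0.3, -0.6]
grip_width: 0.0556
gripper_force: 0.0
```

```bash
python3 - <<'E'
from h import *
T=tool(); p,d=eyes.grab_frame('wrist'); P=cloud('wrist',d,T)
cv2.imwrite('pics/f.png',p[:,:,::-1])
a=np.radians(-9.65); S=np.array([[np.cos(a),-np.sin(a)],[np.sin(a),np.cos(a)]])
Q=P.copy(); Q[...,:2]=(P[...,:2]-[.55395,.0897])@S
x,y,z=np.moveaxis(Q,-1,0)
for nm,m in [('tab',(abs(x)<.02)&(abs(y-.047)<.02)&(z>.19)&(z<.206)),('disc',(abs(x)<.04)&(abs(y-.047)<.04)&(z>.045)&(z<.075)),('pointer',(x>.027)&(x<.045)&(abs(y-.047)<.02)&(z>.134)&(z<.152))]:
    k=Q[m]
    if len(k): rc=cv2.minAreaRect((k[:,:2]*1000).astype(np.float32)); print(nm,len(k),np.round(np.median(k,0),4),k[:,2].max(),np.round(rc[0],1),np.round(rc[1],1),round(rc[2],1))
E
```

```text
tab 341 [-0.0013  0.0485  0.1995] 0.20153128558788125 [-0.1 48. ] [13.2 23.4] 89.8
disc 632 [-0.0115  0.0476  0.0697] 0.07195347497452481 [-1.6 48.2] [53.5 56.2] 0.9
pointer 54 [0.0391 0.0475 0.1416] 0.14401419409200633 [37.5 46.4] [14.   7.8] 9.8
```

View pics/f.png

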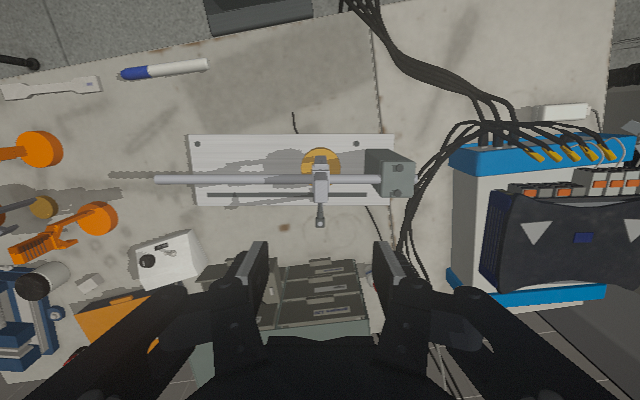

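The picture shows the hanger on the bar at (320,180), lined up with the pointer and post at (320,215) to within about 1 mm. It is level, upright and square to the bar, and the gripper is clear of it.

```bash
python3 -c "
from bench import ticket
print(ticket.hand_in())"
```

```text
the job is handed in; nothing more can be done
None
```

The large hanger hangs on the bar opposite the index pointer, about 1 mm off by the last wrist picture, after being hooked on about 35 mm from the free end and slid along; the arm never went near the small hanger, and I handed the job in at about 16 s, with no verdict shown.

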